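# Start the water heater in the cupboard

## Robot

A 6-joint arm with a two-finger parallel gripper is mounted at the origin on the work surface. World frame = base frame: x ahead of the robot, y to its left, z up, the work surface at z = 0. Lengths are in mm, angles in rad, forces in N, time in s.
With the tool pointing down it reaches from about 425 to 950 mm from the base axis. Payload 14.7 kg.
Tool frame: the origin (TCP) lies between the finger pads, 19 mm behind the fingertips; this is the grasp point; z points along the fingers, y is the line along which they close (so a half turn about z gives the same grasp; the last joint's range is limited). The gripper opens to 85 mm and grips with 20 to 120 N. Pads are 22 mm wide; open, the fingers measure 114 mm over their backs; the gripper's body (76 mm by 85 mm) begins 54 mm behind the grasp point. The pads swing forward as they close: fully open they stand 13 mm farther back than shut.
Start: joints at [-1.376, 0.48, 1.596, -0, 1.065, -0.047], TCP at [155.66, -631.08, 249.997] pointing down, gripper open.
Joint ranges: [-2.75, 2.75], [-0.82, 2.05], [0.23, 2.67], [-1.56, 4.7], [0.09, 2.69], [-2.92, 2.92]. Speed limits (rad/s): [1.89, 1.89, 2.39, 3.01, 3.01, 3.01].

## Interface

Orientations are given as a unit quaternion [x, y, z, w].
In Python, from plant import * gives the robot as it stands. The module is installed in compiled form; this text tells all that it offers.
- The arm moves only by the tool carry_out, never from a script. Its argument "moves" is one flat list of numbers, 7 for each row, row after row: the shift along the tool's x, y, z in units of 0.4 m (1.0 is 0.4 m), then the turn, a rotation vector about the tool's x, y, z in units of pi/2 rad (1.0 is pi/2 rad), then the opening, from 0 (shut) to 1 (fully open). A call has 1 to 5 rows; each row is the pose to reach, as a shift and turn from the pose commanded when the call began, along the tool's axes at that moment; what a row does not reach only later rows make up. A row lasts 1/8 s, in which the tool goes at most 62.5 mm and 10.7 degrees, less where a joint would pass 70% of its speed; a pose out of reach is approached as far as the arm can. A call with a number of a shift or a turn outside -1 to 1 is refused whole. A call with a gripper value outside its range is refused whole. The fingers move at their own pace and stop on an object; the grip force is fixed at half the most. Time passes only in rows, so rows that repeat a pose let the fingers close. It gives the time, the measured TCP pose, the force, the opening and the grip force at its end, in the units of the state.
- get_obs(): the state, without advancing time (a new reading comes with each control period).
- camera(name): name is "scene" or "top" or "wrist"; returns a dict with "pixels" (384x512x3 uint8, red, green, blue), "depth" (384x512 float32, mm along the optical axis (not along the pixel's ray), 0 where there is no reading), "intrinsics" (3x3 intrinsics, pixels), "rvec" (rotation vector, rad) and "tvec" (3), from world to camera coordinates, as OpenCV has them. Camera axes: x right, y down, z forward; pixel columns grow to the right and rows downward; lengths in mm; the calibration is good to about 2 mm. A picture is of the moment at which its call begins.
- hand_in(): hands the job in; it is judged then, once.
The state is a dict: "clock": time; "joint_pos": joint angles; "qd": joint speeds; "joint_torque": joint torques, N m; "tool_pos": TCP position; "tool_rot": TCP orientation; "force": force on the tool from outside, world axes, zero at the start; "ft_torque": the same for the moment, N m; "width": finger opening in mm; "grasp_force": force on a finger pad.
Only numpy, scipy, OpenCV 4.12 (cv2) and the standard library are available. Lean on these libraries where they do the work, as an engineer would, in place of code of your own. Each camera call takes 0.05 s, during which the arm holds its last target. There are 200 camera calls.

## Task

Start the water heater: push in the blue key, then the yellow key, then the red key, one at a time, each gently but fully home until it stays in, letting go of one before pressing the next. Leave the green and white keys out, do not ram any key, and leave the jar, the stack of cans and everything else on the shelf where it stands.

Things in the scene. Friction and masses are not known exactly. Their poses are not given: they have to be found in the camera images.
- heater: White control box of a water heater, fixed on the shelf. Its front face (120 mm up the slope, 290 mm wide) rises away from the robot at 38 degrees and carries five push keys in a row, 50 mm apart. Origin: on the shelf, 70 mm below the face's centre; x level, away from the robot; y along the row; z up. Flat top 110 mm high from x = 48 to 178 mm. Which colour is in which place changes.
- pipe_mid (a point): Middle of a fixed 15 mm copper pipe over the keys, at x = 4, z = 190 mm in the heater's frame (axes as the heater's). It runs 175 mm to either side along y, then back (+x) and down to the shelf at x = 150 mm. It is in the way of the gripper's body if the tool points straight down at a key: come in tilted along the key's axis, from the robot side in front of the pipe.
- key_blue: The blue push key (water, goes in first): flat round cap 30 mm across, 8 mm thick, in a black rim 41 mm across, 2 mm high. Origin: key centre on the sloped face; z is the key's axis, out of the face, leaning 38 degrees from vertical towards the robot side; y along the row. At the start the cap's top stands 20 to 26 mm above the face, different for each key, and no reading tells how much.
- key_blue_stem (a joint): How far the blue key's stem is in (along the key's -z), m: 0 out, 0.010 fully home at a hard stop. It moves only after its cap is fully sunk, against about 4.5 N of friction, and stays where left; it cannot be pulled out. When home and pressed, the cap's top is 6 to 12 mm above the face. More than 22 N on a key damages it.
- key_blue_cap (a joint): How far the blue key's cap is sunk on its soft spring above the stem, m: 0 free, 0.004 fully sunk (0.5 N rising to 2.5 N); it springs back to 0 when let go.
- key_yellow: The yellow push key (gas, second): flat round cap 30 mm across, 8 mm thick, in a black rim 41 mm across, 2 mm high. Origin: key centre on the sloped face; z is the key's axis, out of the face, leaning 38 degrees from vertical towards the robot side; y along the row. At the start the cap's top stands 20 to 26 mm above the face, different for each key, and no reading tells how much.
- key_yellow_stem (a joint): How far the yellow key's stem is in (along the key's -z), m: 0 out, 0.010 fully home at a hard stop. It moves only after its cap is fully sunk, against about 4.5 N of friction, and stays where left; it cannot be pulled out. When home and pressed, the cap's top is 6 to 12 mm above the face. More than 22 N on a key damages it.
- key_yellow_cap (a joint): How far the yellow key's cap is sunk on its soft spring above the stem, m: 0 free, 0.004 fully sunk (0.5 N rising to 2.5 N); it springs back to 0 when let go.
- key_red: The red push key (ignition, third): flat round cap 30 mm across, 8 mm thick, in a black rim 41 mm across, 2 mm high. Origin: key centre on the sloped face; z is the key's axis, out of the face, leaning 38 degrees from vertical towards the robot side; y along the row. At the start the cap's top stands 20 to 26 mm above the face, different for each key, and no reading tells how much.
- key_red_stem (a joint): How far the red key's stem is in (along the key's -z), m: 0 out, 0.010 fully home at a hard stop. It moves only after its cap is fully sunk, against about 4.5 N of friction, and stays where left; it cannot be pulled out. When home and pressed, the cap's top is 6 to 12 mm above the face. More than 22 N on a key damages it.
- key_red_cap (a joint): How far the red key's cap is sunk on its soft spring above the stem, m: 0 free, 0.004 fully sunk (0.5 N rising to 2.5 N); it springs back to 0 when let go.
- key_green: The green push key (another function, leave alone): flat round cap 30 mm across, 8 mm thick, in a black rim 41 mm across, 2 mm high. Origin: key centre on the sloped face; z is the key's axis, out of the face, leaning 38 degrees from vertical towards the robot side; y along the row. At the start the cap's top stands 20 to 26 mm above the face, different for each key, and no reading tells how much.
- key_green_stem (a joint): How far the green key's stem is in (along the key's -z), m: 0 out, 0.010 fully home at a hard stop. It moves only after its cap is fully sunk, against about 4.5 N of friction, and stays where left; it cannot be pulled out. When home and pressed, the cap's top is 6 to 12 mm above the face. More than 22 N on a key damages it.
- key_green_cap (a joint): How far the green key's cap is sunk on its soft spring above the stem, m: 0 free, 0.004 fully sunk (0.5 N rising to 2.5 N); it springs back to 0 when let go.
- key_white: The white push key (another function, leave alone): flat round cap 30 mm across, 8 mm thick, in a black rim 41 mm across, 2 mm high. Origin: key centre on the sloped face; z is the key's axis, out of the face, leaning 38 degrees from vertical towards the robot side; y along the row. At the start the cap's top stands 20 to 26 mm above the face, different for each key, and no reading tells how much.
- key_white_stem (a joint): How far the white key's stem is in (along the key's -z), m: 0 out, 0.010 fully home at a hard stop. It moves only after its cap is fully sunk, against about 4.5 N of friction, and stays where left; it cannot be pulled out. When home and pressed, the cap's top is 6 to 12 mm above the face. More than 22 N on a key damages it.
- key_white_cap (a joint): How far the white key's cap is sunk on its soft spring above the stem, m: 0 free, 0.004 fully sunk (0.5 N rising to 2.5 N); it springs back to 0 when let go.
- jar: Bystander: empty clear glass jam jar, 72 mm diameter, 95 mm high, upright, beside the control box at its +y side. Origin: centre of its underside, z up.
- opener: Bystander: flat blue plastic bottle opener, about 122 mm long (x), 38 mm wide, 8 mm thick, lying in front of the control box. Origin: on its underside near the head.
- crate: Bystander: small red plastic crate, 225 x 155 mm, 110 mm high, holding six capped PET bottles that reach 206 mm; left on the shelf. Origin: centre of its underside.
- spray: Bystander: upright bottle with green cap, 60 mm diameter, 130 mm high, to the right. Origin: centre of its underside.
- can0: Bystander: bottom one of a stack of three flat aluminium cans, each 80 mm diameter and 40 mm high, beside the control box at its -y side. Origin: centre of its underside.
- can1: Bystander: middle one of a stack of three flat aluminium cans, each 80 mm diameter and 40 mm high, beside the control box at its -y side. Origin: centre of its underside.
- can2: Bystander: top one of a stack of three flat aluminium cans, each 80 mm diameter and 40 mm high, beside the control box at its -y side. Origin: centre of its underside.

How it is judged:
By the outcome, as a careful person would: the job done as asked, in the order asked, and still so for the second after the job is handed in, with the robot touching nothing.
It also fails if it takes over 45 s, if anything falls off the work surface, if the arm or the gripper's body presses on something with over 40 N, if the wrist force passes 120 N, or if a joint passes its speed limit or range.

## Working session

There is one attempt and no reset: what is moved stays moved. The work goes in short steps, Python scripts to look and compute and a tool call to move; the robot and the scene stay as the last step left them, time stands still between calls to the robot, and variables do not carry over. Pictures are saved under pics/ and viewed, at most 10 in all, crops included, and the job is handed in when it is done.

Besides the shell and the picture viewer there is one more tool, called after "Call:" as name(argument=value, ...) on one line, values as JSON. carry_out: Moves the arm, as the interface text tells. Shifts and turns lie within -1 to 1; 1 stands for 0.4 m of shift or pi/2 rad of turn. Its arguments: {"type":"object","properties":{"moves":{"type":"array","items":{"type":"number"}}},"required":["moves"]}

```bash
mkdir -p pics
python3 - <<'E'
from plant import *
import cv2,numpy as np
o=get_obs();print({k:np.round(v,3) for k,v in o.items()})
for n in("scene","top"):
    c=camera(n);np.savez(n+".npz",**c);cv2.imwrite(f"pics/{n}0.png",c["pixels"][:,:,::-1])
    R=cv2.Rodrigues(c["rvec"])[0];print(n,c["intrinsics"].round(1).tolist(),(-R.T@c["tvec"].ravel()).round(0),R[2].round(2))
E
```

```text
{'clock': np.float64(0.0), 'joint_pos': array([-1.376,  0.481,  1.597, -0.   ,  1.065, -0.047]), 'qd': array([-0.   , -0.   ,  0.001,  0.001,  0.   ,  0.001]), 'joint_torque': array([ 1.0000e-03, -9.5065e+01, -4.3019e+01, -0.0000e+00,  1.2000e-02,
       -0.0000e+00]), 'tool_pos': array([ 155.581, -630.694,  249.383]), 'tool_rot': array([ 0.993,  0.121, -0.   , -0.001]), 'force': array([0.839, 0.531, 0.631]), 'ft_torque': array([ 0.031, -0.014,  0.023]), 'grasp_force': np.float64(0.0), 'width': np.float64(85.452)}
scene [[410.7, 0.0, 250.3], [0.0, 410.7, 191.2], [0.0, 0.0, 1.0]] [1832.    0.  947.] [-0.84  0.01 -0.54]
top [[471.4, 0.0, 254.9], [0.0, 471.4, 185.0], [0.0, 0.0, 1.0]] [ 369.   35. 1492.] [ 0.16 -0.   -0.99]
```

View pics/scene0.png

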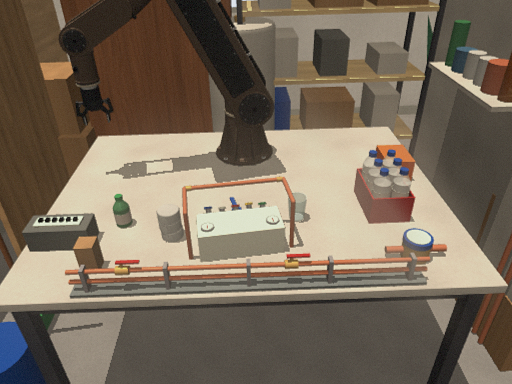

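View pics/top0.png

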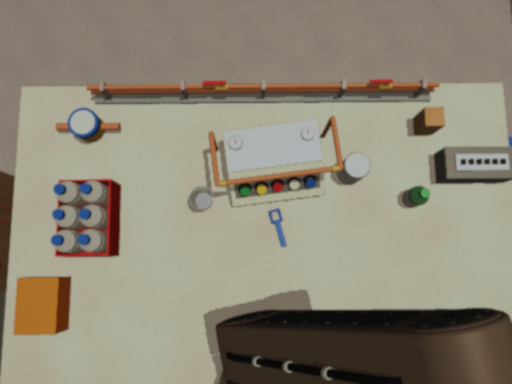

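The scene view shows the heater near (240,230), with a copper pipe over it. In the top view the keys run left (+y) to right: green (245,191), yellow (262,189), red (278,186), white (295,184), blue (311,182). The cans are at (355,167) and the jar at (202,200).

```bash
cat > h.py <<'E'
import cv2,numpy as np
from scipy.spatial.transform import Rotation as Ro
def pts(c):
    "world point per pixel from depth"
    K=c["intrinsics"];d=c["depth"];R=cv2.Rodrigues(c["rvec"])[0]
    v,u=np.mgrid[:d.shape[0],:d.shape[1]]
    p=np.stack([(u-K[0,2])/K[0,0]*d,(v-K[1,2])/K[1,1]*d,d],-1)
    return (p-c["tvec"].ravel())@R
def masks(px):
    h,s,v=cv2.split(cv2.cvtColor(np.ascontiguousarray(px),cv2.COLOR_RGB2HSV))
    ok=(s>140)&(v>50)
    return dict(blue=ok&(h>100)&(h<130),yellow=ok&(h>21)&(h<35)&(v>110),red=ok&((h<5)|(h>172)),green=ok&(h>45)&(h<85))
E
python3 - <<'E'
from h import *
c=dict(np.load("top.npz"));P=pts(c)
for n,m in masks(c["pixels"]).items():
    w=np.zeros_like(m);w[170:203,232:325]=1
    k=m&w;v,u=np.nonzero(k);print(n,k.sum(),u.mean().round(1),v.mean().round(1),np.median(P[k],0).round(1))
# box flat top rectangle
k=(abs(P[...,2]-110)<8);k[:110]=0;k[180:]=0;k[:,:215]=0;k[:,335:]=0
k=cv2.morphologyEx(k.astype(np.uint8),cv2.MORPH_OPEN,np.ones((5,5)))
q=P[k>0];print(len(q),q[:,2].mean());print(cv2.minAreaRect(q[:,:2].astype(np.float32)),cv2.boxPoints(cv2.minAreaRect(q[:,:2].astype(np.float32))))
# pipe
k=(abs(P[...,2]-195)<12);k[:150]=0;k[200:]=0;k[:,:205]=0;k[:,345:]=0
q=P[k];print("pipe",len(q),q.mean(0),cv2.fitLine(q[:,:2].astype(np.float32),cv2.DIST_HUBER,0,.01,.01).ravel())
cv2.imwrite("pics/c.png",cv2.resize(c["pixels"][110:260,180:400,::-1],None,fx=3.6,fy=3.6,interpolation=cv2.INTER_CUBIC))
E
```

```text
blue 63 310.2 182.3 [ 600.8 -137.8   93.5]
yellow 74 261.2 189.2 [581.5  10.4  90.8]
red 85 277.4 186.3 [590.5 -38.1  87.3]
green 65 244.5 190.3 [579.4  61.3  88.2]
3767 111.05914619746929
((710.58349609375, -24.084197998046875), (138.07371520996094, 290.7577209472656), 7.487253189086914) [[ 623.1916   111.05926]
 [ 661.0789  -177.21944]
 [ 797.9754  -159.22766]
 [ 760.0881   129.05104]]
pipe 951 [614.48567715 -19.98532734 197.22303783] [ 1.0537855e-01 -9.9443215e-01  6.0773724e+02 -4.0518688e+01]
```

View pics/c.png

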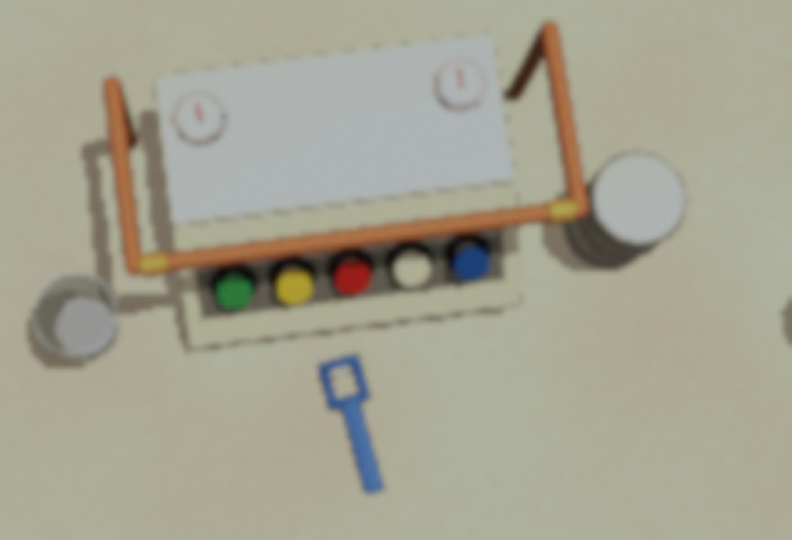

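The crop shows clear caps: green (235,290), yellow (295,287), red (352,275), white (412,268), blue (470,260). The pipe lies just behind them, and yaw from the keys and the pipe is about 6.1°.

```bash
cat >> h.py <<'E'
YAW=np.radians(6.1);O=np.array([602.2,-36.1,70.]);S=np.radians(38)
HX=np.array([np.cos(YAW),np.sin(YAW),0]);HY=np.array([-np.sin(YAW),np.cos(YAW),0])
N=-np.sin(S)*HX+np.array([0,0,np.cos(S)])
def goal(row,up,slope=0):
    "TCP pose above row position (mm along HY), up mm along key axis; slope = up-slope offset"
    return O+row*HY+up*N+slope*np.cross(HY,N)
def rot():
    y=-HY;z=-N;return Ro.from_matrix(np.stack([np.cross(y,z),y,z],1))
def step(o,p):
    R=Ro.from_quat(o["tool_rot"])
    return np.r_[R.inv().apply(p-o["tool_pos"])/400,(R.inv()*rot()).as_rotvec()/(np.pi/2)]
E
python3 - <<'E'
from h import *
from plant import *
o=get_obs();print(np.cross(HY,N),step(o,goal(-100,160)).round(4))
E
```

```text
[0.78354899 0.08373723 0.61566148] [ 1.1622 -0.9615  0.1345 -0.0292  0.4216  0.0827]
```

Call:
carry_out(moves=[0.11,-0.09,0,0,0,0,0,0.22,-0.18,0,0,0,0,0,0.33,-0.27,0,0,0.05,0.02,0,0.44,-0.36,0,0,0.1,0.04,0,0.55,-0.45,0,0,0.15,0.06,0])

```text
clock: 0.72
tool_pos: [327.1, -402.1, 250.0]
tool_rot: [0.99, 0.072, 0.118, -0.014]
force: [1.1, 0.3, -0.1]
width: -0.1
grasp_force: 0.0
```

Run:
```python
from h import *
from plant import *
o=get_obs();print(o["clock"],o["tool_pos"],step(o,goal(-100,160)).round(4),o["joint_pos"].round(2))
```

```text
0.725 [ 327.10228256 -402.06257874  249.974161  ] [ 0.5093 -0.5628  0.2687 -0.0181  0.2711  0.0203] [-1.1   0.26  1.98  0.3   0.86  0.13]
```

Call:
carry_out(moves=[0.1,-0.11,0.05,0,0.05,0,0,0.2,-0.22,0.1,0,0.11,0,0,0.3,-0.33,0.15,-0.01,0.17,0.01,0,0.4,-0.44,0.2,-0.02,0.22,0.02,0,0.5,-0.55,0.26,-0.02,0.27,0.02,0])

```text
clock: 1.35
tool_pos: [488.9, -184.2, 208.7]
tool_rot: [0.95, 0.055, 0.308, -0.019]
force: [1.8, -0.2, 0.8]
width: -0.2
grasp_force: 0.0
```

Run:
```python
from h import *
from plant import *
c=camera("wrist");np.savez("w1.npz",**c);cv2.imwrite("pics/w1.png",c["pixels"][:,:,::-1])
o=get_obs();print(o["clock"],o["tool_pos"],step(o,goal(-100,160)).round(4),o["joint_pos"].round(2))
P=pts(c)
for n,m in masks(c["pixels"]).items():
    print(n,[(int(s[4]),ce.round(1),np.median(P[l==i],0).round(1)) for l,st,cs in [cv2.connectedComponentsWithStats(m.astype(np.uint8))[1:]] for i,(s,ce) in enumerate(zip(st,cs)) if i and s[4]>60])
```

```text
1.4 [ 490.2029892  -182.24957173  208.23463338] [ 0.0396 -0.0828  0.0672 -0.0058  0.0197  0.0019] [-0.72  0.26  2.35  1.43  0.46 -0.56]
blue [(947, array([222.7, 155.8]), array([ 598.6, -139.8,   89.2])), (1382, array([112.3, 276.8]), array([495.3, -41.5,   6.6]))]
yellow [(438, array([311. ,  38.7]), array([ 622.7, -196.7,  197.8])), (1057, array([ 44.4, 156.3]), array([581. ,   8. ,  88.8]))]
red [(1005, array([105.6, 155.6]), array([588.8, -41.3,  86.3]))]
green [(176, array([  3.2, 156.5]), array([579.2,  46.5,  84.3]))]
```

View pics/w1.png

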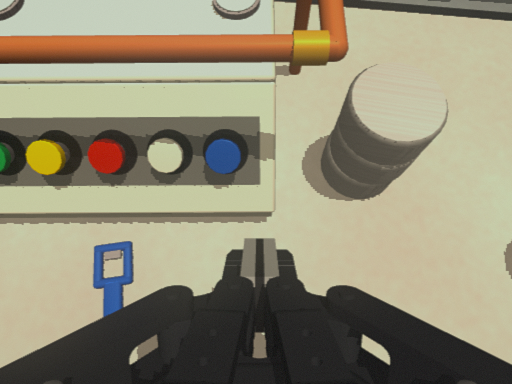

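The wrist view shows the row level in the image: blue (223,156), white (165,155), red (106,156), yellow (44,156). The cans are to the right at (375,140), and the fingertips are at (260,240).

Run:
```python
from h import *
from plant import *
c=dict(np.load("w1.npz"));o=get_obs();P=pts(c)
R=cv2.Rodrigues(c["rvec"])[0];C=-R.T@c["tvec"].ravel()
T=Ro.from_quat(o["tool_rot"]);print("cam in tool",T.inv().apply(C-o["tool_pos"]).round(0), "optical axis in tool",T.inv().apply(R[2]).round(3))
B=np.stack([np.cross(N,-HY)*-1,HY,N],1) 
E_=np.stack([np.cross(HY,N),HY,N],1)
f=lambda p:((p-O)@E_).round(1)   # (up-slope,row,height)
for n,m in masks(c["pixels"]).items():
    m[:120]=0;m[200:]=0
    q=P[m];h=(q-O)@E_;t=h[h[:,2]>np.percentile(h[:,2],60)-3]
    x=cv2.minEnclosingCircle(t[:,:2].astype(np.float32));print(n,np.percentile(h[:,2],[10,50,90]).round(1),x)
h=(P-O)@E_
k=np.zeros(m.shape,bool);k[188:210,60:250]=1;k[85:112,60:250]=1;k&=P[...,2]>10
A=np.c_[P[k][:,:2],np.ones(k.sum())];s=np.linalg.lstsq(A,P[k][:,2],rcond=None)[0]
n=np.r_[-s[:2],1];n/=np.linalg.norm(n);print("plane n",n,N,"tilt",np.degrees(np.arccos(n[2])),"yaw",np.degrees(np.arctan2(-n[1],-n[0])),"height resid",np.median(h[k][:,2]))
```

```text
cam in tool [  67.    1. -124.] optical axis in tool [-0.275  0.001  0.962]
blue [23.3 24.2 25.1] ((21.752229690551758, -115.64491271972656), 39.549644470214844)
yellow [23.6 25.2 26.2] ((25.73172950744629, -36.78923034667969), 103.11817932128906)
red [20.3 21.6 22.6] ((22.9266414642334, -63.17276382446289), 79.4134292602539)
green [16.8 20.6 22. ] ((20.349693298339844, -22.671241760253906), 118.19866180419922)
plane n [-0.52324337 -0.00991606  0.8521256 ] [-0.61217557 -0.06542269  0.78801075] tilt 31.556380043301676 yaw 1.0856909549663663 height resid -0.7581270428594532
```

Run:
```python
from h import *
from plant import *
c=dict(np.load("w1.npz"));o=get_obs();P=pts(c)
E_=np.stack([np.cross(HY,N),HY,N],1)
for n,m in masks(c["pixels"]).items():
    m[:130]=0;m[180:]=0
    h=(P[m]-O)@E_;print(n,np.median(h,0).round(1),(np.percentile(h,[3,97],0)).round(1).tolist())
h=(P-O)@E_
for v in (122,190,100,205): print(v,[h[v,u].round(1).tolist() for u in (75,135,195,240)])
print(step(o,goal(-100,70)).round(4))
```

```text
blue [   0.4 -102.8   24.2] [[-12.3, -115.4, 22.7], [12.8, -90.3, 25.5]]
yellow [-0.9 46.  25.2] [[-14.8, 33.1, 18.9], [11.5, 60.6, 26.7]]
red [-0.6 -3.7 21.6] [[-14.2, -16.5, 17.0], [11.6, 10.1, 23.1]]
green [-2.1 84.6 20.6] [[-13.4, 82.1, 16.0], [6.5, 88.4, 22.5]]
122 [[24.8, 28.8, 1.5], [25.2, -24.0, 1.3], [25.5, -76.2, -0.5], [25.9, -115.9, -0.1]]
190 [[-37.9, 39.2, 0.1], [-37.8, -16.6, -1.2], [-37.2, -73.0, -1.4], [-36.8, -115.2, -1.6]]
100 [[43.4, 26.6, 0.1], [43.7, -24.6, -2.2], [44.1, -77.0, -1.3], [44.4, -116.0, -1.6]]
205 [[-53.3, 42.4, -1.4], [-52.3, -15.5, -0.2], [-52.1, -72.3, -1.2], [-51.7, -115.1, -1.4]]
[ 0.0465 -0.0808  0.2921 -0.0058  0.0197  0.0019]
```

Call:
carry_out(moves=[0.025,-0.045,0.05,-0.003,0.01,0.001,0,0.047,-0.08,0.1,-0.006,0.02,0.002,0,0.047,-0.08,0.18,-0.006,0.02,0.002,0,0.047,-0.08,0.26,-0.006,0.02,0.002,0,0.047,-0.08,0.26,-0.006,0.02,0.002,0])

```text
clock: 2.02
tool_pos: [560.7, -144.5, 134.1]
tool_rot: [0.945, 0.052, 0.322, -0.017]
force: [-0.8, 0.9, -0.3]
width: 0.0
grasp_force: 0.0
```

```bash
cat >> h.py <<'E'
def report(name):
    from plant import camera,get_obs
    E_=np.stack([np.cross(HY,N),HY,N],1)
    c=camera("wrist");o=get_obs();cv2.imwrite(f"pics/{name}.png",c["pixels"][:,:,::-1]);P=pts(c)
    print(o["clock"],"tool at",((o["tool_pos"]-O)@E_).round(2),"turn left",step(o,O)[3:].round(4),"F along N",(o["force"]@N).round(2),o["force"].round(1),o["joint_pos"].round(2))
    for n,m in masks(c["pixels"]).items():
        h=(P-O)@E_;m&=(abs(h[...,0])<25)&(abs(h[...,1])<125)&(h[...,2]>2)
        if m.sum()>60:print(n,m.sum(),np.median(h[m],0).round(1),np.percentile(h[m],[3,97],0).round(1).tolist())
E
python3 -c "
from h import *
report('w2')"
```

```text
2.075 tool at [  -1.87 -103.5    84.1 ] turn left [-0.0001  0.0042  0.0024] F along N -0.48 [ 0.4 -0.5 -0.3] [-0.53  0.48  2.34  2.11  0.44 -1.12]
blue 1925 [   2.  -102.7   24.1] [[-9.2, -115.1, 21.8], [13.5, -89.9, 25.3]]
yellow 837 [-0.9 36.8 24.7] [[-13.9, 32.5, 18.7], [10.1, 42.2, 26.3]]
red 2211 [-0.1 -4.1 21.5] [[-13.6, -16.8, 16.8], [12.2, 9.3, 22.8]]
```

View pics/w2.png

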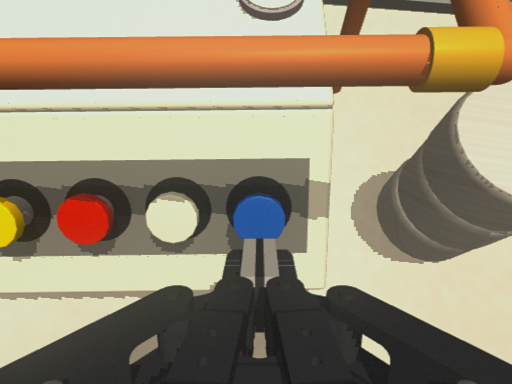

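The fingertips are centred on the blue cap at (260,215), in line with its axis, and the pipe and cans are well clear.

Call:
carry_out(moves=[0.004,-0.002,0.03,0,0.004,0.002,0,0.004,-0.002,0.06,0,0.004,0.002,0,0.004,-0.002,0.08,0,0.004,0.002,0,0.004,-0.002,0.085,0,0.004,0.002,0,0.004,-0.002,0.085,0,0.004,0.002,0])

```text
clock: 2.7
tool_pos: [582.4, -142.2, 110.4]
tool_rot: [0.944, 0.051, 0.326, -0.017]
force: [0.4, 0.7, -0.2]
width: -0.3
grasp_force: 0.0
```

```bash
cat >> h.py <<'E'
def st():
    from plant import get_obs
    o=get_obs();E_=np.stack([np.cross(HY,N),HY,N],1)
    print(o["clock"].round(2),"tool at",((o["tool_pos"]-O)@E_).round(2),"turn left",step(o,O)[3:].round(4),"F along N",(o["force"]@N).round(2),o["force"].round(1))
E
python3 -c "
from h import *
st()"
```

```text
Traceback (most recent call last):
  File "h.py", line 35, in st
    print(o["clock"].round(2),"tool at",((o["tool_pos"]-O)@E_).round(2),"turn left",step(o,O)[3:].round(4),"F along N",(o["force"]@N).round(2),o["force"].round(1))
          ^^^^^^^^^^^^^^^^
AttributeError: 'float' object has no attribute 'round'
```

Call:
carry_out(moves=[0,0,0.005,0,0,0,0,0,0,0.01,0,0,0,0,0,0,0.015,0,0,0,0,0,0,0.0175,0,0,0,0,0,0,0.02,0,0,0,0])

```text
clock: 3.32
tool_pos: [587.5, -141.6, 103.6]
tool_rot: [0.944, 0.051, 0.326, -0.017]
force: [0.1, 0.1, 1.0]
width: -0.1
grasp_force: 0.6
```

```bash
sed -i 's/o\["clock"\].round(2)/round(o["clock"],2)/' h.py; python3 -c "
from h import *
st()"
```

```text
3.33 tool at [   0.35 -103.34   42.38] turn left [ 0.0009 -0.0008  0.0007] F along N 0.72 [0.1 0.1 1. ]
```

Call:
carry_out(moves=[0,0,0.003,0,0,0,0,0,0,0.006,0,0,0,0,0,0,0.009,0,0,0,0,0,0,0.012,0,0,0,0,0,0,0.015,0,0,0,0])

```text
clock: 3.95
tool_pos: [591.2, -141.2, 98.9]
tool_rot: [0.944, 0.051, 0.326, -0.017]
force: [-1.7, 0.3, 3.5]
width: -0.1
grasp_force: 2.1
```

```bash
python3 -c "
from h import *
st()"
```

```text
3.95 tool at [   0.39 -103.32   36.42] turn left [ 0.0009 -0.0009  0.0007] F along N 3.74 [-1.7  0.3  3.5]
```

Call:
carry_out(moves=[0,0,0.0025,0,0,0,0,0,0,0.005,0,0,0,0,0,0,0.0075,0,0,0,0,0,0,0.01,0,0,0,0,0,0,0.0125,0,0,0,0])

```text
clock: 4.58
tool_pos: [594.2, -140.8, 95.0]
tool_rot: [0.944, 0.051, 0.326, -0.017]
force: [-2.4, 1.0, 3.2]
width: -0.1
grasp_force: 2.1
```

```bash
python3 -c "
from h import *
st()"
```

```text
4.58 tool at [   0.34 -103.3    31.4 ] turn left [ 0.0008 -0.0008  0.0007] F along N 3.92 [-2.4  1.   3.2]
```

Call:
carry_out(moves=[0,0,0.001,0,0,0,0,0,0,0.002,0,0,0,0,0,0,0.003,0,0,0,0,0,0,0.004,0,0,0,0])

```text
clock: 5.08
tool_pos: [595.2, -140.8, 93.8]
tool_rot: [0.944, 0.051, 0.326, -0.017]
force: [-2.6, 1.1, 3.6]
width: 0.0
grasp_force: 2.1
```

Call:
carry_out(moves=[0,0,0.001,0,0,0,0,0,0,0.002,0,0,0,0,0,0,0.003,0,0,0,0])

```text
clock: 5.45
tool_pos: [595.7, -140.7, 93.1]
tool_rot: [0.944, 0.051, 0.326, -0.017]
force: [-13.0, 0.6, 16.4]
width: 0.1
grasp_force: 10.2
```

Call:
carry_out(moves=[0,0,-0.005,0,0,0,0,0,0,-0.03,0,0,0,0,0,0,-0.07,0,0,0,0,0,0,-0.11,0,0,0,0,0,0,-0.11,0,0,0,0])

```text
clock: 6.08
tool_pos: [568.8, -144.0, 128.5]
tool_rot: [0.944, 0.05, 0.326, -0.016]
force: [0.2, -0.5, -1.1]
width: -0.0
grasp_force: 0.0
```

```bash
python3 -c "
from h import *
st();report('w3')"
```

```text
6.08 tool at [   0.81 -103.77   73.63] turn left [ 0.0016 -0.0015  0.0007] F along N -0.93 [ 0.2 -0.5 -1.1]
6.125 tool at [   0.82 -103.81   73.06] turn left [ 0.0015 -0.0015  0.0007] F along N 1.01 [-0.5 -0.6  0.9] [-0.52  0.5   2.34  2.17  0.45 -1.17]
blue 1690 [   2.7 -102.2   14.1] [[-6.8, -115.2, 12.5], [13.4, -89.7, 15.3]]
yellow 300 [-0.6 33.5 22.8] [[-9.9, 32.1, 18.3], [6.8, 36.2, 25.8]]
red 2428 [-0.  -4.2 21.6] [[-13.6, -16.9, 16.7], [12.3, 9.4, 22.8]]
```

Call:
carry_out(moves=[0,-0.1,0,0,0,0,0,0,-0.2,0,0,0,0,0,0,-0.3,0,0,0,0,0,-0.002,-0.375,0,0.001,-0.001,0,0,-0.002,-0.375,0,0.001,-0.001,0,0])

```text
clock: 6.75
tool_pos: [552.1, 7.6, 126.1]
tool_rot: [0.944, 0.052, 0.325, -0.018]
force: [0.4, 0.1, -0.7]
width: 0.1
grasp_force: 0.0
```

```bash
python3 -c "
from h import *
report('w4')"
```

```text
6.8 tool at [-0.72 47.78 72.01] turn left [-0.0009  0.0005  0.0017] F along N 0.61 [-0.3  0.1  0.5] [-0.14  0.48  2.45  2.8   0.46 -1.46]
blue 404 [ -0.7 -89.1  11.7] [[-10.5, -92.3, 7.1], [9.0, -87.5, 14.7]]
yellow 1748 [ 2.9 46.9 25.1] [[-8.1, 34.3, 20.8], [12.0, 60.6, 26.7]]
red 2365 [-0.  -1.7 21.4] [[-13.6, -14.9, 17.4], [12.4, 10.9, 22.6]]
green 2209 [-1.7 96.7 21.2] [[-14.7, 84.1, 19.6], [10.4, 109.5, 22.4]]
```

View pics/w4.png

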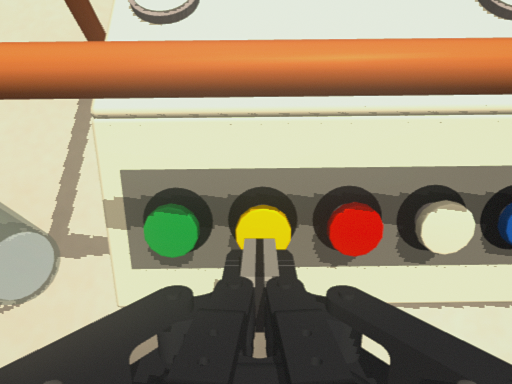

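The blue cap stays sunk at the right edge of the view. The tips are centred on yellow (263,228), so I will go down on it.

Call:
carry_out(moves=[0,0.002,0.02,0,0,0,0,0,0.002,0.04,0,0,0,0,0,0.002,0.055,0,0,0,0,0,0.002,0.06,0,0,0,0,0,0.002,0.064,0,0,0,0])

```text
clock: 7.42
tool_pos: [568.1, 6.3, 106.3]
tool_rot: [0.944, 0.051, 0.325, -0.017]
force: [0.7, -0.4, -0.1]
width: 0.1
grasp_force: 0.0
```

```bash
python3 -c "
from h import *
st()"
```

```text
7.42 tool at [-0.83 45.77 46.73] turn left [-0.0001  0.0004  0.0006] F along N -0.46 [ 0.7 -0.4 -0.1]
```

Call:
carry_out(moves=[0,0,0.003,0,0,0,0,0,0,0.006,0,0,0,0,0,0,0.009,0,0,0,0,0,0,0.012,0,0,0,0,0,0,0.015,0,0,0,0])

```text
clock: 8.05
tool_pos: [571.9, 6.8, 101.8]
tool_rot: [0.944, 0.051, 0.325, -0.017]
force: [-1.5, 0.5, 3.3]
width: -0.1
grasp_force: 2.1
```

Call:
carry_out(moves=[0,0,0.0025,0,0,0,0,0,0,0.005,0,0,0,0,0,0,0.0075,0,0,0,0,0,0,0.01,0,0,0,0,0,0,0.01,0,0,0,0])

```text
clock: 8.68
tool_pos: [574.4, 7.1, 98.6]
tool_rot: [0.944, 0.051, 0.325, -0.017]
force: [-0.0, 1.2, 2.4]
width: 0.0
grasp_force: 1.4
```

```bash
python3 -c "
from h import *
st()"
```

```text
8.68 tool at [-0.58 45.92 36.77] turn left [-0.0001  0.0001  0.0007] F along N 1.82 [-0.   1.2  2.4]
```

Call:
carry_out(moves=[0,0,0.0025,0,0,0,0,0,0,0.005,0,0,0,0,0,0,0.0075,0,0,0,0,0,0,0.01,0,0,0,0])

```text
clock: 9.18
tool_pos: [576.8, 7.4, 95.5]
tool_rot: [0.944, 0.051, 0.325, -0.017]
force: [-1.3, 1.4, 3.7]
width: -0.4
grasp_force: 2.1
```

Call:
carry_out(moves=[0,0,0.001,0,0,0,0,0,0,0.002,0,0,0,0,0,0,0.002,0,0,0,0])

```text
clock: 9.55
tool_pos: [577.2, 7.4, 94.9]
tool_rot: [0.944, 0.051, 0.325, -0.017]
force: [-1.1, 2.3, 3.8]
width: -0.4
grasp_force: 1.7
```

```bash
python3 -c "
from h import *
st()"
```

```text
9.55 tool at [-0.6  45.91 32.03] turn left [-0.0001  0.0001  0.0007] F along N 3.55 [-1.1  2.3  3.8]
```

Call:
carry_out(moves=[0,0,0.001,0,0,0,0,0,0,0.002,0,0,0,0,0,0,0.002,0,0,0,0])

```text
clock: 9.93
tool_pos: [577.8, 7.4, 94.2]
tool_rot: [0.944, 0.051, 0.325, -0.017]
force: [-0.7, 2.2, 4.6]
width: -0.5
grasp_force: 1.8
```

Call:
carry_out(moves=[0,0,0.001,0,0,0,0,0,0,0.001,0,0,0,0])

```text
clock: 10.18
tool_pos: [578.0, 7.5, 93.9]
tool_rot: [0.944, 0.051, 0.325, -0.017]
force: [-2.5, 1.3, 3.8]
width: -0.1
grasp_force: 2.2
```

Call:
carry_out(moves=[0,0,0.0008,0,0,0,0,0,0,0.0008,0,0,0,0])

```text
clock: 10.42
tool_pos: [578.1, 7.5, 93.8]
tool_rot: [0.944, 0.051, 0.325, -0.017]
force: [-4.5, 2.3, 6.7]
width: 0.2
grasp_force: 4.1
```

Call:
carry_out(moves=[0,0,0.0005,0,0,0,0,0,0,0.0005,0,0,0,0])

```text
clock: 10.68
tool_pos: [578.1, 7.5, 93.7]
tool_rot: [0.944, 0.051, 0.325, -0.017]
force: [-5.4, 0.6, 10.2]
width: 0.1
grasp_force: 5.3
```

Call:
carry_out(moves=[0,0,-0.005,0,0,0,0,0,0,-0.03,0,0,0,0,0,0,-0.07,0,0,0,0,0,0,-0.105,0,0,0,0,0,0,-0.105,0,0,0,0])

```text
clock: 11.3
tool_pos: [552.3, 4.5, 127.6]
tool_rot: [0.944, 0.051, 0.326, -0.017]
force: [0.4, 0.1, 0.3]
width: -0.1
grasp_force: 0.0
```

Call:
carry_out(moves=[0,0.06,0,0,0,0,0,0,0.12,0,0,0,0,0,0,0.12,0,0,0,0,0])

```text
clock: 11.68
tool_pos: [558.3, -44.5, 126.6]
tool_rot: [0.944, 0.05, 0.325, -0.017]
force: [0.2, -0.4, -0.5]
width: -0.1
grasp_force: 0.0
```

```bash
python3 -c "
from h import *
report('w5')"
```

```text
11.725 tool at [-0.51 -2.88 72.12] turn left [ 0.0005  0.     -0.0001] F along N 0.3 [-0.3  1.   0.3] [-0.28  0.49  2.43  2.59  0.46 -1.38]
blue 2253 [   1.2 -100.8   14. ] [[-12.1, -114.2, 9.3], [13.5, -88.3, 15.2]]
yellow 2207 [-0.8 46.7 15.1] [[-14.4, 34.1, 11.2], [11.7, 59.8, 16.3]]
red 1770 [ 3.1 -2.6 21.5] [[-8.3, -15.8, 17.0], [12.5, 10.3, 23.0]]
green 2273 [-1.4 96.1 21.2] [[-14.7, 83.7, 18.3], [10.5, 109.2, 22.5]]
```

Yellow dropped 10 mm (25.1 to 15.1), so it is home. The tool is now aligned over red.

Call:
carry_out(moves=[0,0,0.02,0,0,0,0,0,0,0.04,0,0,0,0,0,0,0.06,0,0,0,0,0,0,0.067,0,0,0,0,0,0,0.072,0,0,0,0])

```text
clock: 12.35
tool_pos: [575.3, -40.9, 103.6]
tool_rot: [0.944, 0.051, 0.325, -0.017]
force: [0.0, -0.3, 0.0]
width: -0.3
grasp_force: 0.0
```

```bash
python3 -c "
from h import *
st()"
```

```text
12.35 tool at [-0.76 -1.91 43.25] turn left [-0.0003  0.0004  0.0008] F along N 0.03 [ 0.  -0.3  0. ]
```

Expected home is about 27. I will advance 6 mm, then 5 mm.

Call:
carry_out(moves=[0,0,0.003,0,0,0,0,0,0,0.006,0,0,0,0,0,0,0.009,0,0,0,0,0,0,0.012,0,0,0,0,0,0,0.015,0,0,0,0])

```text
clock: 12.98
tool_pos: [579.1, -40.7, 99.2]
tool_rot: [0.944, 0.051, 0.325, -0.017]
force: [-1.3, -0.3, 1.7]
width: 0.2
grasp_force: 1.1
```

Call:
carry_out(moves=[0,0,0.0025,0,0,0,0,0,0,0.005,0,0,0,0,0,0,0.0075,0,0,0,0,0,0,0.01,0,0,0,0,0,0,0.0125,0,0,0,0])

```text
clock: 13.6
tool_pos: [582.1, -40.3, 95.2]
tool_rot: [0.944, 0.051, 0.325, -0.017]
force: [-3.4, 1.0, 3.6]
width: 0.0
grasp_force: 2.1
```

```bash
python3 -c "
from h import *
st()"
```

```text
13.6 tool at [-0.56 -2.08 32.46] turn left [-0.0001  0.0001  0.0007] F along N 4.83 [-3.4  1.   3.6]
```

Call:
carry_out(moves=[0,0,0.002,0,0,0,0,0,0,0.004,0,0,0,0,0,0,0.006,0,0,0,0,0,0,0.008,0,0,0,0])

```text
clock: 14.1
tool_pos: [584.0, -40.1, 92.7]
tool_rot: [0.944, 0.051, 0.325, -0.017]
force: [-1.9, 1.1, 4.1]
width: -0.0
grasp_force: 2.1
```

Call:
carry_out(moves=[0,0,0.001,0,0,0,0,0,0,0.002,0,0,0,0,0,0,0.002,0,0,0,0])

```text
clock: 14.48
tool_pos: [584.5, -40.1, 92.1]
tool_rot: [0.944, 0.051, 0.325, -0.017]
force: [-1.3, 0.6, 4.1]
width: 0.1
grasp_force: 1.7
```

```bash
python3 -c "
from h import *
st()"
```

```text
14.47 tool at [-0.58 -2.09 28.5 ] turn left [-0.0001  0.0001  0.0007] F along N 3.98 [-1.3  0.6  4.1]
```

Call:
carry_out(moves=[0,0,0.001,0,0,0,0,0,0,0.002,0,0,0,0,0,0,0.002,0,0,0,0])

```text
clock: 14.85
tool_pos: [585.0, -40.0, 91.5]
tool_rot: [0.944, 0.051, 0.325, -0.017]
force: [-1.8, 2.3, 2.9]
width: -0.2
grasp_force: 1.8
```

Call:
carry_out(moves=[0,0,0.001,0,0,0,0,0,0,0.001,0,0,0,0])

```text
clock: 15.1
tool_pos: [585.3, -40.0, 91.2]
tool_rot: [0.944, 0.051, 0.325, -0.017]
force: [-1.2, 1.7, 3.0]
width: -0.4
grasp_force: 1.9
```

Now at about 27.3.

Call:
carry_out(moves=[0,0,0.0008,0,0,0,0,0,0,0.0008,0,0,0,0])

```text
clock: 15.35
tool_pos: [585.4, -40.0, 91.0]
tool_rot: [0.944, 0.051, 0.325, -0.017]
force: [-4.6, 1.3, 6.5]
width: 0.2
grasp_force: 3.8
```

Call:
carry_out(moves=[0,0,0.0005,0,0,0,0,0,0,0.0005,0,0,0,0])

```text
clock: 15.6
tool_pos: [585.4, -40.0, 90.9]
tool_rot: [0.944, 0.051, 0.325, -0.017]
force: [-4.5, 1.6, 8.0]
width: 0.1
grasp_force: 5.0
```

Call:
carry_out(moves=[0,0,0.0004,0,0,0,0,0,0,0.0004,0,0,0,0])

```text
clock: 15.85
tool_pos: [585.5, -40.0, 90.8]
tool_rot: [0.944, 0.051, 0.325, -0.017]
force: [-6.4, 1.4, 10.3]
width: -0.3
grasp_force: 5.9
```

Call:
carry_out(moves=[0,0,-0.005,0,0,0,0,0,0,-0.03,0,0,0,0,0,0,-0.08,0,0,0,0,0,0,-0.14,0,0,0,0,0,0,-0.2,0,0,0,0])

```text
clock: 16.48
tool_pos: [535.7, -45.4, 154.3]
tool_rot: [0.944, 0.051, 0.325, -0.017]
force: [0.2, 0.8, -0.6]
width: -0.1
grasp_force: 0.0
```

Call:
carry_out(moves=[0,0,-0.03,0,0,0,0,0,0,-0.05,0,0,0,0,0,0,-0.05,0,0,0,0])

```text
clock: 16.85
tool_pos: [524.4, -46.7, 169.9]
tool_rot: [0.944, 0.051, 0.325, -0.017]
force: [0.9, 0.0, 0.5]
width: -0.1
grasp_force: 0.0
```

```bash
python3 -c "
from h import *
report('w6')"
```

```text
16.9 tool at [ -0.37  -2.27 126.73] turn left [ 0.0001 -0.0002  0.0007] F along N -0.58 [ 0.3  0.2 -0.5] [-0.32  0.35  2.47  2.4   0.39 -1.21]
blue 1306 [   0.6 -101.6   14. ] [[-12.6, -114.3, 12.4], [13.2, -88.8, 15.4]]
yellow 1371 [-1.3 47.  15.2] [[-14.6, 34.3, 11.3], [11.4, 60.1, 16.4]]
red 1297 [-0.7 -2.4 11.5] [[-13.7, -15.2, 9.4], [12.1, 9.9, 12.9]]
green 1321 [-2.2 96.7 21.3] [[-14.8, 84.2, 19.9], [9.6, 109.3, 22.6]]
```

View pics/w6.png

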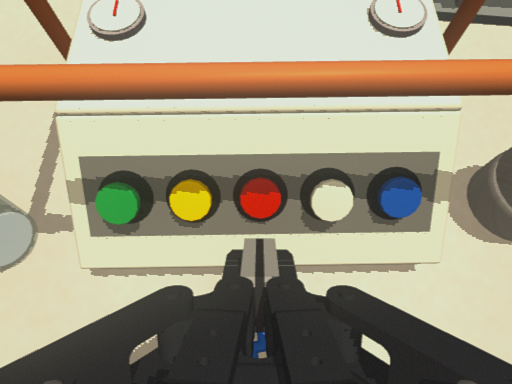

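Blue (400,197), yellow (190,200) and red (260,198) are each 10 mm in. Green (118,203) and white (331,200) are still out, the jar and cans are in place, and the tool is clear.

```bash
python3 -c "
from plant import *
print(hand_in())"
```

```text
the job is handed in; nothing more can be done
None
```

The blue, yellow and red keys were pressed home in that order and each stayed in 10 mm; green and white are still out, nothing else was touched, and the job is handed in. The blue key's last reading was about 21 N, close to the 22 N limit, and I only read force at the end of each move, so a brief higher peak is possible.

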